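Set a bottle cap for venting before the autoclave

ROBOT

A 6-joint arm with a two-finger parallel gripper is mounted at the origin on the work surface. World frame = base frame: x ahead of the robot, y to its left, z up, the work surface at z = 0. Lengths are in m, angles in rad, forces in N, time in s.
With the tool pointing down it reaches from about 0.35 to 0.775 m from the base axis. Payload 7.3 kg.
Tool frame: the origin (TCP) lies at the centre of the arm's flange, where the gripper is bolted on; the fingertips stand 178 mm ahead of it and the grasp point (between the pads) lies 159 mm ahead of it (tip_extent is the distance from the TCP to the fingertips, in m); z points along the fingers, y is the line along which they close (so a half turn about z gives the same grasp; the last joint's range is limited). The gripper opens to 92 mm and grips with 3 to 60 N. Pads are 19 mm wide; open, the fingers measure 130 mm over their backs; the gripper's body (75 mm by 190 mm) begins 47 mm behind the grasp point.
Start: joints at [-1.391, 0.342, 1.524, -0, 1.275, -0.146], TCP at [0.168, -0.497, 0.405] pointing down, gripper open.
Joint ranges: [-2.53, 2.53], [-0.77, 2.02], [0.04, 2.7], [-1, 4.14], [0.28, 2.66], [-3.11, 3.11]. Speed limits (rad/s): [2.57, 2.57, 3.14, 3.14, 3.14, 3.14].

INTERFACE

Orientations are given as [roll, pitch, yaw] about the fixed x, y, z axes, in that order (R = Rz(yaw) Ry(pitch) Rx(roll)).
In Python, from cell import * gives the robot as it stands.
- The arm moves only by the tool arm_command, never from a script. Its arguments are lists of equal length, an entry for each row: "xyz": the shift along the world's x, y, z in mm, a list of three; "spin": the turn about the world's z in degrees. In form: {"xyz": [[tx, ty, tz], ...], "spin": [spin, ...]}. A call has 1 to 20 rows; each row shifts and turns the commanded pose from where the row before left it; what a row does not reach is not made up. A row lasts 1/10 s, in which the tool goes at most 50 mm and 8.59 degrees, less where a joint would pass 70% of its speed; a pose out of reach is approached as far as the arm can. A call with a gripper value outside its range is refused whole. "jaw" is the opening, from -1 (shut) to 1 (fully open), set as the call begins (left out, the last holds). The fingers move at their own pace and stop on an object; "squeeze" is the grip in N (left out, the last holds). Time passes only in rows, so rows that do not move let the fingers close. It gives the time, the measured TCP pose, the force, the opening and the grip force at its end, in the units of the state.
- observe(): the state, without advancing time (a new reading comes with each control period).
- read_camera(name): name is "scene" or "top" or "wrist"; returns a dict with "img" (400x640x3 uint8, red, green, blue), "depth" (400x640 float32, m along the optical axis (not along the pixel's ray), 0 where there is no reading), "fx", "fy", "cx", "cy" (pixels), "dist_coeffs" ([k1, k2, p1, p2, k3] as OpenCV has them; the pictures are not rectified), "world_from_camera" (4x4, takes a point from camera to world coordinates). Camera axes: x right, y up, looking along -z (the intrinsics and any distortion apply to the point x, -y, -z); pixel columns grow to the right and rows downward; lengths in m; the calibration is good to about 2 mm. A picture is of the moment at which its call begins.
- hand_in(): hands the job in; it is judged then, once.
The state is a dict: "time": time; "qpos": joint angles; "qvel": joint speeds; "joint_efforts": joint torques, N m; "tool_pos": TCP position; "tool_rot": TCP orientation; "contact_force": force on the tool from outside, world axes, zero at the start; "torque": the same for the moment, N m; "opening": finger opening in m; "grip_force": force on a finger pad.
Only numpy, scipy, OpenCV 4.12 (cv2) and the standard library are available. Lean on these libraries where they do the work, as an engineer would, in place of code of your own. Each camera call takes 0.05 s, during which the arm holds its last target. There are 200 camera calls.

TASK

Get the bottle in the bolted-down holder ready for the autoclave: screw its blue cap clockwise until it bottoms out, then back it off by a quarter turn so that it can vent. Finish with the gripper still holding the cap at that setting, keeping still, and leave the other things on the bench alone.

Things in the scene. Friction and masses are not known exactly. Their poses are not given: they have to be found in the camera images.
- holder: round aluminium bottle holder, base 112 mm wide and 12 mm thick, cup 82 mm wide and 40 mm tall, bolted to the table and gripping a clear 250 ml bottle (70 mm wide up to 100 mm above the table, then tapering to a neck 42 mm wide at 122 mm; neck ring 48 mm wide at 126 to 129 mm; mouth at 148 mm). Neither the holder nor the bottle can turn or move. Origin on the table under the bottle's axis, z up
- cap: the blue ribbed screw cap on that bottle, a plain cylinder 54 mm wide and 26 mm tall, with a white radial stripe on top. Origin on its axis at its lower rim, z up; x points along the white stripe and turns with the cap. When bottomed out its rim is 130 mm and its top 156 mm above the table; it sits up to 3 mm higher when unscrewed
- cap_turn (a joint): angle of the blue cap on its thread, rad: 0 = screwed fully down against the stop (a hard stop), growing as it is unscrewed, i.e. turned anticlockwise seen from above; it starts 2.2 to 4.2 rad open. Right-hand thread with 4 mm rise a turn (0.64 mm per rad), so the cap sinks as it is turned clockwise. It turns with a steady friction of about 0.12 N m and stays where it is left
- orange_bottle: bystander: a loose 250 ml clear bottle with an orange cap, 70 mm wide, 144 mm tall, same shape as the blue-capped one but standing free on the table; origin under its centre, z up
- beaker: bystander: clear beaker, 68 mm wide, 90 mm tall; origin under its centre
- slide_box: bystander: cream slide box, 100 x 170 x 33 mm; origin under its centre, long side along its y
- tip_box: bystander: grey box with blue lid, 85 x 122 x 70 mm; origin under its centre, long side along its y
- petri_dish: bystander: clear shallow dish, 92 mm wide, 15 mm tall; origin under its centre
- spare_cap: bystander: loose red spare cap, 54 mm wide, 26 mm tall; origin under its centre
- marker: bystander: white marker pen with black cap lying flat, 120 mm long, 14 mm thick; origin under its barrel, x along it towards the black cap

How it is judged:
By the outcome, as a careful person would: the job done as asked, in the order asked, and still so for the second after the job is handed in, while the arm keeps its last pose, push and grip.
It also fails if it takes over 51 s, if anything falls off the work surface, if the arm or the gripper's body presses on something with over 40 N, if the wrist force passes 120 N, or if a joint passes its speed limit or range.

## Working session

There is one attempt and no reset: what is moved stays moved. The work goes in short steps, Python scripts to look and compute and a tool call to move; the robot and the scene stay as the last step left them, time stands still between calls to the robot, and variables do not carry over. Pictures are saved under pics/ and viewed, at most 10 in all, crops included, and the job is handed in when it is done.

Besides the shell and the picture viewer there is one more tool, called after "Call:" by a JSON object that holds its "op" and its "data". arm_command: Moves the arm, as the interface text tells. Its arguments: {"type":"object","properties":{"xyz":{"type":"array","items":{"type":"array","items":{"type":"number"}}},"spin":{"type":"array","items":{"type":"number"}},"jaw":{"type":"number"},"squeeze":{"type":"number"}},"required":["xyz","spin"]}

```bash
mkdir -p pics; cat > h.py <<'E'
from cell import *
import numpy as np, cv2
def snap(n):
    c=read_camera(n); np.savez(f'pics/{n}.npz',**{k:np.array(v) for k,v in c.items()}); return c
def w(c,u,v,d=None):
    K=np.array([[c['fx'],0,c['cx']],[0,c['fy'],c['cy']],[0,0,1]],float)
    p=cv2.undistortPoints(np.array([[[u,v]]],float),K,np.array(c['dist_coeffs'],float))[0,0]
    ray=np.array([p[0],-p[1],-1.]);T=np.array(c['world_from_camera'])
    return T,ray
def atz(c,u,v,z):
    T,r=w(c,u,v);d=T[:3,:3]@r;return T[:3,3]+d*(z-T[2,3])/d[2]
def atd(c,u,v):
    T,r=w(c,u,v);d=float(c['depth'][int(v),int(u)]);return T[:3,:3]@(r*d)+T[:3,3]
E
python3 - <<'E'
from h import *
a=snap('top');b=snap('scene')
im=np.vstack([a['img'],b['img']])[:,:,::-1]
cv2.imwrite('pics/a.png',a['img'][:,:,::-1]);cv2.imwrite('pics/b.png',b['img'][:,:,::-1])
hsv=cv2.cvtColor(a['img'],cv2.COLOR_RGB2HSV)
m=cv2.inRange(hsv,(100,110,50),(125,255,255))
n,l,s,c=cv2.connectedComponentsWithStats(m)
for i in range(1,n):
    if s[i,4]>60: print(s[i],c[i],atd(a,*c[i]))
print(observe())
E
```

```text
[ 266   85   67   27 1268] [299.41324921  97.85488959] [0.91304322 0.09921544 0.05149221]
[436 162  36  26 837] [453.77777778 174.23178017] [ 0.62375451 -0.42500818  0.07205023]
[244 211  18  18 233] [252.63948498 219.18025751] [0.46845345 0.23702066 0.15390138]
{'time': 0.1, 'qpos': array([-1.39098146e+00,  3.42675278e-01,  1.52488748e+00, -4.78089934e-05,
        1.27542370e+00, -1.45981240e-01]), 'qvel': array([-0.00053512, -0.00158977, -0.00254466,  0.00065663, -0.00252069,
       -0.0003672 ]), 'joint_efforts': array([ 1.13245100e-03, -4.32003808e+01, -2.44695103e+01,  7.19182519e-02,
        5.25323418e-02, -5.21960612e-05]), 'tool_pos': array([ 0.16803747, -0.49726505,  0.40411463]), 'tool_rot': array([-3.14020703e+00, -1.57514094e-04,  3.25809951e-01]), 'contact_force': array([ 0.29684859, -0.30671579, -0.09541051]), 'torque': array([-0.03437291,  0.0066091 , -0.04211901]), 'grip_force': 0.0, 'opening': 0.09164397459486791}
```

View pics/a.png

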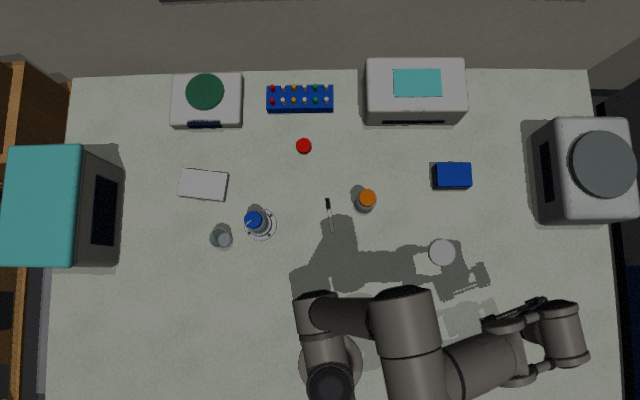

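View pics/b.png

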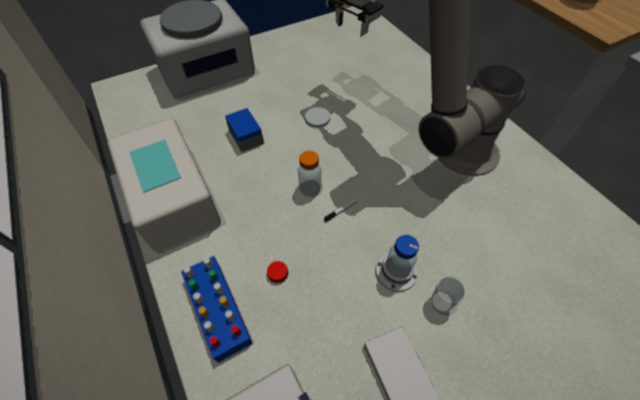

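The top view shows the blue cap at pixel (253,219), about (0.47, 0.24), with the beaker beside it at (222,239). The scene view agrees, with the blue cap at (405,246). The beaker is 90 mm tall, so it stays below the fingertips.

Call:
{"op": "arm_command", "data": {"xyz": [[28,30,0],[28,30,0],[28,30,0],[28,30,0],[28,30,0],[28,30,0],[28,30,0],[28,30,0],[28,30,0],[28,30,0],[2,43,0],[2,43,0],[2,43,0],[2,43,0],[2,43,0],[2,43,0],[2,43,0],[2,43,0],[2,43,0],[2,43,0]], "spin": [8.5,8.5,8.5,8.5,8.5,8.5,8.5,8.5,8.5,8.5,8.5,8.5,8.5,8.5,8.5,8.5,8.5,8.5,8.5,8.5], "jaw": 1}}

```text
time: 2.1
tool_pos: [0.4677, 0.2344, 0.4045]
tool_rot: [-3.142, -0.001, -2.984]
contact_force: [0.9, -0.3, -0.4]
opening: 0.092
grip_force: 0.0
```

Call:
{"op": "arm_command", "data": {"xyz": [[0,0,0],[0,0,0],[0,0,0],[0,0,0],[0,0,0],[0,0,0],[0,0,0],[0,0,0],[0,0,0],[0,0,0],[0,0,0]], "spin": [8,8,8,8,8,8,8,8,0,0,0]}}

```text
time: 3.2
tool_pos: [0.468, 0.2326, 0.4046]
tool_rot: [3.141, -0.0, -1.876]
contact_force: [0.4, -0.0, -0.2]
opening: 0.0917
grip_force: 0.0
```

```bash
python3 - <<'E'
from h import *
a=snap('wrist')
cv2.imwrite('pics/c.png',a['img'][:,:,::-1])
hsv=cv2.cvtColor(a['img'],cv2.COLOR_RGB2HSV)
m=cv2.inRange(hsv,(100,110,50),(125,255,255))
n,l,s,c=cv2.connectedComponentsWithStats(m)
for i in range(1,n):
    if s[i,4]>60: print(s[i],c[i],atd(a,*c[i]))
o=observe();print(o['time'],o['qpos'],o['tool_pos'],o['tool_rot'],o['torque']); print(a['world_from_camera'])
E
```

```text
[ 288  178   73   74 3793] [322.80358555 215.62799895] [0.46856934 0.23606543 0.15870971]
3.25 [ 3.14558756e-01  3.37862629e-01  1.53050703e+00  8.38877113e-05
  1.27352290e+00 -2.52242860e+00] [0.4680212  0.23263001 0.40464566] [ 3.14130188e+00 -1.08739407e-04 -1.87542619e+00] [ 0.1528554  -0.12799122  0.01861089]
[[-0.95405825 -0.28741776 -0.08463972  0.44602678]
 [ 0.29961872 -0.91633786 -0.26561918  0.16156756]
 [-0.00121491 -0.27877582  0.96035544  0.38504448]
 [ 0.          0.          0.          1.        ]]
```

View pics/c.png

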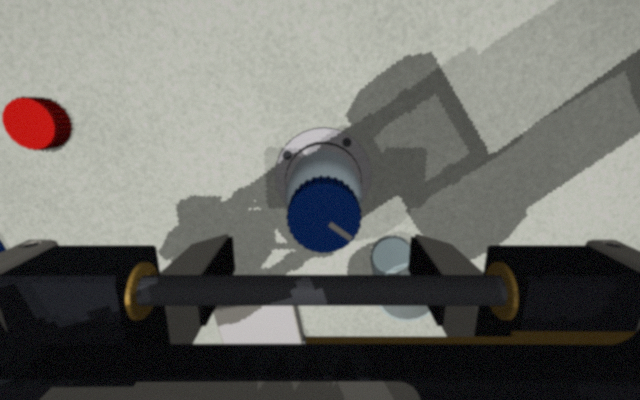

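The wrist view shows the blue cap centred near (324,216), with the stripe running from (330,223) to (352,240). Next I fit the top disc from the depth image.

```bash
cat >> h.py <<'E'
def cloud(c):
    v,u=np.mgrid[0:400,0:640]
    K=np.array([[c['fx'],0,c['cx']],[0,c['fy'],c['cy']],[0,0,1]],float)
    p=cv2.undistortPoints(np.stack([u,v],-1).reshape(-1,1,2).astype(float),K,np.array(c['dist_coeffs'],float))[:,0]
    r=np.c_[p[:,0],-p[:,1],-np.ones(len(p))]*np.asarray(c['depth']).reshape(-1,1)
    T=np.array(c['world_from_camera']);return (r@T[:3,:3].T+T[:3,3]).reshape(400,640,3)
E
python3 - <<'E'
from h import *
for n in ('wrist','top'):
    c=np.load(f'pics/{n}.npz');P=cloud(c)
    k=(abs(P[...,0]-.469)<.04)&(abs(P[...,1]-.236)<.04)&(P[...,2]>.145)&(P[...,2]<.175)
    z=np.median(P[k][:,2]);t=k&(abs(P[...,2]-z)<.003)
    cc,r=cv2.minEnclosingCircle(P[t][:,:2].astype(np.float32))
    print(n,z,t.sum(),cc,r,P[t][:,:2].min(0),P[t][:,:2].max(0))
c=np.load('pics/wrist.npz')
print(atz(c,330,223,.158),atz(c,352,240,.158))
E
```

```text
wrist 0.15889868022515508 4033 (0.4685683846473694, 0.23870576918125153) 0.02783863991498947 [0.44110818 0.21154192] [0.49576999 0.26635196]
top 0.15825404594738868 170 (0.4678206443786621, 0.23734496533870697) 0.027713263407349586 [0.44034865 0.21028207] [0.49416388 0.2635403 ]
[0.46530917 0.24332583 0.158     ] [0.45362089 0.26108729 0.158     ]
```

Call:
{"op": "arm_command", "data": {"xyz": [[0,5,-17],[0,0,-17],[0,0,-17],[0,0,-17],[0,0,-17],[0,0,-17],[0,0,0],[0,0,0]], "spin": [0,0,0,0,0,0,0,0]}}

```text
time: 4.05
tool_pos: [0.4682, 0.2377, 0.303]
tool_rot: [3.141, -0.0, -1.874]
contact_force: [0.2, 0.5, -0.3]
opening: 0.0918
grip_force: 0.0
```

Call:
{"op": "arm_command", "data": {"xyz": [[0,0,0],[0,0,0],[0,0,0],[0,0,0],[0,0,0],[0,0,0],[0,0,0],[0,0,0],[0,0,0],[0,0,0]], "spin": [0,0,0,0,0,0,0,0,0,0], "jaw": -1, "squeeze": 40}}

```text
time: 5.05
tool_pos: [0.4679, 0.2377, 0.3028]
tool_rot: [3.141, -0.0, -1.873]
contact_force: [-3.2, 2.0, 4.9]
opening: 0.0533
grip_force: 40.0
```

```bash
python3 - <<'E'
from h import *
o=observe()
for k in o: print(k,o[k])
E
```

```text
time 5.05
qpos [ 3.23905232e-01  4.46775924e-01  1.66881512e+00  3.71371610e-04
  1.02646206e+00 -2.51540858e+00]
qvel [ 0.00039275  0.0017259  -0.0002452  -0.00010704  0.00056013 -0.00057475]
joint_efforts [-1.37828127e+00 -4.30242634e+01 -2.14413983e+01 -6.41410053e-01
 -9.48646255e-01 -1.28850466e-02]
tool_pos [0.46786455 0.23771345 0.30283962]
tool_rot [ 3.14103340e+00 -1.25213149e-05 -1.87326755e+00]
contact_force [-3.18200678  1.97323817  4.88868126]
torque [ 0.36312381  0.49325308 -0.0063034 ]
grip_force 40.000736117362976
opening 0.053334239209977506
```

Call:
{"op": "arm_command", "data": {"xyz": [[0,0,-0.09],[0,0,-0.09],[0,0,-0.09],[0,0,-0.09],[0,0,-0.09],[0,0,-0.09],[0,0,-0.09],[0,0,-0.09],[0,0,-0.09],[0,0,-0.09],[0,0,-0.09],[0,0,-0.09],[0,0,-0.09],[0,0,-0.09]], "spin": [-8,-8,-8,-8,-8,-8,-8,-8,-8,-8,-8,-8,-8,-8]}}

```text
time: 6.45
tool_pos: [0.4677, 0.2383, 0.3016]
tool_rot: [3.141, -0.001, 2.45]
contact_force: [-4.1, 5.3, 4.4]
opening: 0.0535
grip_force: 40.0
```

```bash
cat > s.py <<'E'
from h import *
o=observe()
for k in ('time','tool_pos','tool_rot','contact_force','torque','opening'): print(k,o[k])
print('q6',o['qpos'][5],o['joint_efforts'][5])
E
python3 s.py;python3 - <<'E'
from h import *
a=snap('wrist');cv2.imwrite('pics/d.png',a['img'][:,:,::-1])
E
```

```text
time 6.45
tool_pos [0.46766947 0.23830049 0.30158472]
tool_rot [ 3.14086951e+00 -1.41418392e-03  2.44974791e+00]
contact_force [-4.11264977  5.34365565  4.41923943]
torque [0.79217789 0.58135792 0.10041342]
opening 0.05351999263867333
q6 -0.5551614656598445 -1.7066564038395882
```

View pics/d.png

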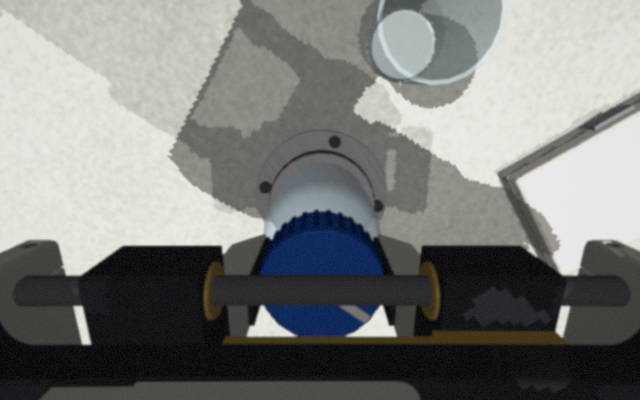

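The stripe sits at (355,312) in the wrist view, so it is turning with the gripper. The measured torque of 0.10 N m matches the thread friction.

Call:
{"op": "arm_command", "data": {"xyz": [[0,0,-0.05],[0,0,-0.05],[0,0,-0.05],[0,0,-0.05],[0,0,-0.05],[0,0,0]], "spin": [-4,-4,-4,-4,-4,0]}}

```text
time: 7.1
tool_pos: [0.4677, 0.2384, 0.3014]
tool_rot: [3.141, -0.002, 2.104]
contact_force: [-4.2, 5.2, 4.4]
opening: 0.0535
grip_force: 40.0
```

```bash
python3 s.py
```

```text
time 7.1
tool_pos [0.46774601 0.2383598  0.30140712]
tool_rot [ 3.14089655e+00 -1.62991456e-03  2.10407042e+00]
contact_force [-4.23746961  5.15673094  4.3708561 ]
torque [ 0.85532515  0.6345286  -0.02693334]
opening 0.05352881901702581
q6 -0.20956129450614983 0.4955773428082466
```

Call:
{"op": "arm_command", "data": {"xyz": [[0,0,-0.05],[0,0,-0.05],[0,0,-0.05],[0,0,-0.05],[0,0,-0.05]], "spin": [-4,-4,-4,-4,-4]}}

```text
time: 7.6
tool_pos: [0.4678, 0.2384, 0.3012]
tool_rot: [3.141, -0.002, 1.754]
contact_force: [-3.2, 4.8, 4.5]
opening: 0.0532
grip_force: 40.0
```

```bash
python3 s.py
```

```text
time 7.6
tool_pos [0.46783993 0.23842269 0.30115711]
tool_rot [ 3.14115762e+00 -1.76769106e-03  1.75438933e+00]
contact_force [-3.2006045   4.84413167  4.47190513]
torque [0.86023236 0.55693056 0.15056662]
opening 0.05315563364221605
q6 0.14021885827767602 -0.7963576912879944
```

Call:
{"op": "arm_command", "data": {"xyz": [[0,0,-0.05],[0,0,-0.05],[0,0,-0.05],[0,0,-0.05],[0,0,-0.05]], "spin": [-4,-4,-4,-4,-4]}}

```text
time: 8.1
tool_pos: [0.468, 0.2384, 0.301]
tool_rot: [3.141, -0.002, 1.405]
contact_force: [-2.8, 6.5, 3.8]
opening: 0.0534
grip_force: 40.0
```

```bash
python3 s.py
```

```text
time 8.1
tool_pos [0.46796414 0.23841311 0.30096519]
tool_rot [ 3.14135043e+00 -1.95155750e-03  1.40529424e+00]
contact_force [-2.79500123  6.46870583  3.79268647]
torque [0.81131689 0.50635945 0.08400343]
opening 0.053390481508442986
q6 0.48929009504605026 -0.796932578086853
```

Call:
{"op": "arm_command", "data": {"xyz": [[0,0,-0.05],[0,0,-0.05],[0,0,-0.05],[0,0,-0.05],[0,0,-0.05]], "spin": [-4,-4,-4,-4,-4]}}

```text
time: 8.6
tool_pos: [0.4681, 0.2384, 0.3007]
tool_rot: [-3.141, -0.002, 1.056]
contact_force: [-1.2, 4.4, 3.2]
opening: 0.0533
grip_force: 40.0
```

```bash
python3 s.py
```

```text
time 8.6
tool_pos [0.46806143 0.23838375 0.30073065]
tool_rot [-3.14145797e+00 -1.97503977e-03  1.05624790e+00]
contact_force [-1.24483343  4.41748368  3.22504755]
torque [0.88679985 0.42827661 0.04333542]
opening 0.05332478726657233
q6 0.838387393268572 -0.7976653799414635
```

Call:
{"op": "arm_command", "data": {"xyz": [[0,0,-0.05],[0,0,-0.05],[0,0,-0.05],[0,0,-0.05],[0,0,-0.05]], "spin": [-4,-4,-4,-4,-4]}}

```text
time: 9.1
tool_pos: [0.4682, 0.2383, 0.3005]
tool_rot: [-3.141, -0.002, 0.707]
contact_force: [-1.3, 4.6, 3.6]
opening: 0.0533
grip_force: 40.0
```

```bash
python3 s.py
```

```text
time 9.1
tool_pos [0.46815534 0.23827436 0.30054154]
tool_rot [-3.14111471e+00 -1.93969462e-03  7.07131509e-01]
contact_force [-1.28550683  4.61032178  3.58998772]
torque [0.75019751 0.36267806 0.14839673]
opening 0.05333733415249415
q6 1.1874679852886834 -0.7975216023623943
```

Call:
{"op": "arm_command", "data": {"xyz": [[0,0,-0.05],[0,0,-0.05],[0,0,-0.05],[0,0,-0.05]], "spin": [-4,-4,-4,-4]}}

```text
time: 9.5
tool_pos: [0.4677, 0.2381, 0.3002]
tool_rot: [-3.142, 0.001, 0.431]
contact_force: [-10.8, 0.2, 10.2]
opening: 0.0533
grip_force: 40.0
```

```bash
python3 s.py; python3 - <<'E'
from h import *
a=snap('wrist');cv2.imwrite('pics/e.png',a['img'][:,:,::-1])
E
```

```text
time 9.5
tool_pos [0.46769576 0.23810758 0.3002451 ]
tool_rot [-3.14157889e+00  6.03522674e-04  4.31120192e-01]
contact_force [-10.79146119   0.2310215   10.21706847]
torque [-0.01779074  1.94533215  1.55465988]
opening 0.05333723462577167
q6 1.4645347014056391 0.7710913382470608
```

View pics/e.png

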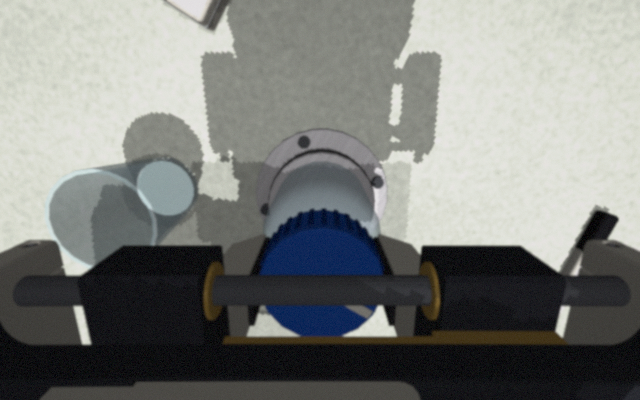

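Torque has jumped to 1.55 N m, so the cap is on the stop. In the wrist view the stripe is near (360,311), with at most slight slip. I'll measure its world angle to get the slip and the reference for backing off.

```bash
cat > st.py <<'E'
from h import *
import sys
def stripe(c,im,T,z,yaw):
    roi=im[303:340,320:384].astype(int)  # rgb
    m=(roi.min(2)>70)&(roi.max(2)-roi.min(2)<60)
    n,l,s,ce=cv2.connectedComponentsWithStats(m.astype(np.uint8))
    for i in range(1,n):
        if s[i,4]<20: continue
        p=np.argwhere(l==i)[:,::-1]+[320,303]
        W=np.array([atz(dict(fx=c['fx'],fy=c['fy'],cx=c['cx'],cy=c['cy'],dist_coeffs=c['dist_coeffs'],world_from_camera=T),*q,z)[:2] for q in p.astype(float)])
        d=W.mean(0)-CEN;u=np.linalg.svd(W-W.mean(0))[2][0]
        a=np.degrees(np.arctan2(d[1],d[0]));b=np.degrees(np.arctan2(u[1],u[0]))
        y=np.degrees(yaw)
        print(s[i],'r',np.hypot(*d),'ang',a,'axis',b,'rel',(a-y)%360,(b-y)%180)
CEN=np.array([.468,.2382])
E
python3 - <<'E'
from st import *
c=np.load('pics/wrist.npz');T=c['world_from_camera']
y1=2.4497;y2=.4311
# camera pose rotated back for image d
from scipy.spatial.transform import Rotation as Ro
R=Ro.from_euler('z',y1-y2).as_matrix();t=np.array([.46770,.23811,.30025]);t1=np.array([.46767,.23830,.30158])
Td=T.copy();Td[:3,:3]=R@T[:3,:3];Td[:3,3]=R@(T[:3,3]-t)+t1
stripe(c,cv2.imread('pics/d.png')[:,:,::-1],Td,.1575,y1)
stripe(c,cv2.imread('pics/e.png')[:,:,::-1],T,.156,y2)
E
python3 s.py
```

```text
[ 20   1  44  34 913] r 0.025444826542736533 ang 11.381407027912177 axis 0.9565879947522616 rel 231.02393595471443 40.5991169215545
[ 22   1  42  34 912] r 0.02649224202622908 ang -105.04325299593982 axis -168.5204628921661 rel 230.25653645597038 166.7793265597441
time 9.55
tool_pos [0.46752997 0.23803962 0.3003012 ]
tool_rot [3.14149896e+00 1.02499468e-03 4.27640601e-01]
contact_force [-6.02002682  2.44548882  6.83724592]
torque [0.38877766 1.00169032 1.52641806]
opening 0.05350055681548578
q6 1.4681228515647702 1.371275670826435
```

```bash
python3 - <<'E'
import cv2,numpy as np
f=lambda n:cv2.resize(cv2.imread(f'pics/{n}.png')[295:345,310:400],None,fx=8,fy=6,interpolation=cv2.INTER_CUBIC)
g=np.vstack([f('d')[:300],f('e')[:300]]);cv2.imwrite('pics/f.png',g)
E
```

```text
(no output)
```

View pics/f.png

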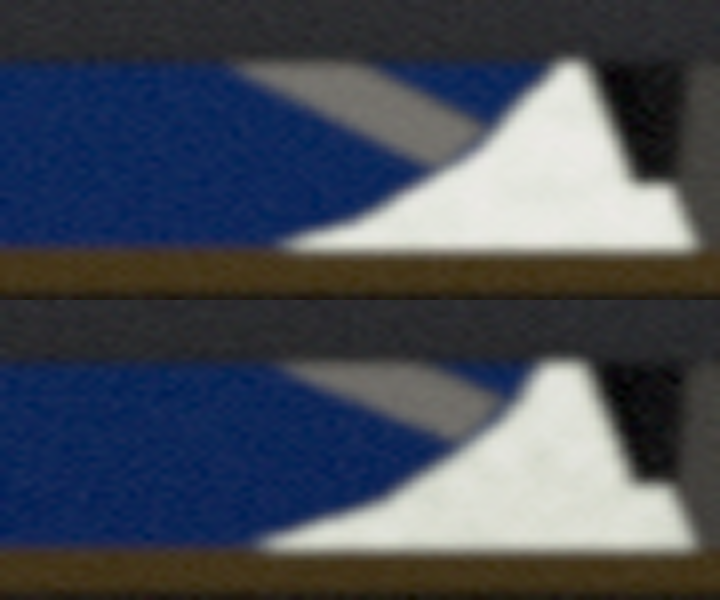

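The enlarged crop shows the grey stripe's outer end at about (367,319) before the stop and (369.5,315) at it, which means a few degrees of slip. I'll back off 90° and then compare stripe angles.

Call:
{"op": "arm_command", "data": {"xyz": [[0,0,0.07],[0,0,0.07],[0,0,0.07],[0,0,0.07],[0,0,0.07],[0,0,0.07],[0,0,0.07],[0,0,0.07],[0,0,0.07],[0,0,0.07],[0,0,0.07],[0,0,0.07],[0,0,0.07],[0,0,0.07],[0,0,0.07],[0,0,0],[0,0,0],[0,0,0]], "spin": [6,6,6,6,6,6,6,6,6,6,6,6,6,6,6,0,0,0]}}

```text
time: 11.35
tool_pos: [0.4681, 0.2376, 0.3013]
tool_rot: [3.141, 0.0, 1.998]
contact_force: [-2.8, 0.4, 5.4]
opening: 0.0536
grip_force: 40.0
```

```bash
cp pics/wrist.npz pics/we.npz; python3 s.py; python3 - <<'E'
from st import *
g=snap('wrist');cv2.imwrite('pics/g.png',g['img'][:,:,::-1])
# stripe angle about cap centre in tool frame, using e's camera->tool geometry
c=dict(np.load('pics/we.npz'))
for n,z in (('d',.1565),('e',.1560),('g',.1560)):
    im=cv2.imread(f'pics/{n}.png')[:,:,::-1].astype(int)
    v,u=np.mgrid[0:400,0:640]; m=(im.min(2)>85)&(im.max(2)<165)&(im.max(2)-im.min(2)<45)&(v>=304)&(v<324)&(u>325)&(u<378)
    k,l,s,ce=cv2.connectedComponentsWithStats(cv2.erode(m.astype(np.uint8),np.ones((2,2)))); i=1+s[1:,4].argmax()
    p=np.argwhere(l==i)[:,::-1].astype(float)
    W=np.array([atz(c,*q,z)[:2] for q in p]); d=W.mean(0)-CEN;ax=np.linalg.svd(W-W.mean(0))[2][0]
    print(n,s[i],ce[i],np.degrees(np.arctan2(d[1],d[0])),np.hypot(*d),np.degrees(np.arctan2(ax[1],ax[0]))%180)
for n,q in (('d',(366.9,319.2)),('e',(369.4,315.3))):
    d=atz(c,*q,.156)[:2]-CEN;print(n,np.degrees(np.arctan2(d[1],d[0])),np.hypot(*d))
f=lambda n:cv2.resize(cv2.imread(f'pics/{n}.png')[295:345,310:400],None,fx=8,fy=6,interpolation=cv2.INTER_CUBIC)
cv2.imwrite('pics/h.png',np.vstack([f('e'),f('g')]))
E
```

```text
time 11.35
tool_pos [0.46811123 0.23764557 0.30131121]
tool_rot [3.14108424e+00 2.09022374e-04 1.99842477e+00]
contact_force [-2.8333869   0.40103844  5.40719491]
torque [0.03050093 0.34445726 0.11884946]
opening 0.05356014784578932
q6 -0.10377591440061597 0.11374622583389282
d [342 307  29  17 183] [357.68852459 313.46994536] -102.58257212446259 0.01978279560726707 80.81276701910411
e [349 307  23  13 129] [361.94573643 311.34883721] -97.8802275574379 0.020913948582060134 86.00662015353427
g [348 307  25  12 139] [361.44604317 311.56115108] -98.44637263709484 0.02079207276153564 86.55204957594688
d -102.66944697445143 0.02507702596110545
e -97.59659879127348 0.02478099039025458
```

View pics/h.png

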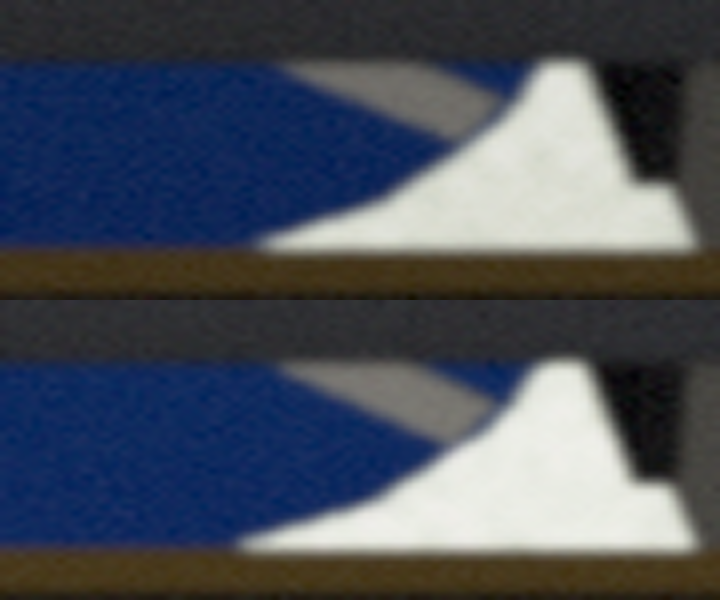

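The gripper turned back 89.8° from the stop. The stripe moved only about 0.5° relative to the gripper (crop: outer end at about (369,315) in both views), so the cap is a quarter turn open. I'm handing in while still holding it.

```bash
python3 -c "
from cell import *
print(hand_in())"
```

```text
the job is handed in; nothing more can be done
None
```

The blue cap was screwed clockwise to its hard stop and backed off about 89–90° (a quarter turn), and I handed in with the gripper still holding it; the grip slipped about 5° at the stop, which I allowed for using the stripe.

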